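# Eject the tester's display tray through its hidden slot

## Task

The display tray of the grey burn-in tester is stuck shut. Take the ejector tool from the foam pad, feel along the hidden face under the tester's hood with the rod until you find the release slot, and push the rod in until the tray stands at least 25 mm out of the far side; then draw the rod out and lay the tool back down flat on the pad. Leave everything else on the bench where it is.

Things in the scene. Friction and masses are not known exactly. Their poses are not given: they have to be found in the camera images.
- chassis: Grey burn-in tester, fixed, 195 (x) x 250 (y) x 88 mm high, a low black display head on its roof (to 105 mm). Origin on the bench under the middle of its hidden upright face; x points from that face into the tester, away from the robot (within 0.2 rad), z up. The tester spans x = -45 to +150 mm; the face lies at x = 0 and looks to -x, towards the robot, under a hood.
- face (a point): Middle of the hidden face, 45 mm above the bench. The face is flat, rigid, 6 mm thick, but for one upright slot right through it, 20 mm wide (y) and 36 mm tall, at this height; its middle is 0 to 35 mm to either side of this point along y, never told, and out of sight. The tray's back wall stands behind the whole face, at tester x = 10 mm when shut.
- hood_edge (a point): Middle of the lower edge of the hood's front lip, 69 mm above the bench, 45 mm in front of the hidden face. Under it a channel 130 mm wide (y = -65 to +65 mm of the tester), between a 10 mm thick floor plate and this edge, leads straight to the face: a rod held level can enter. Hood top 88 mm above the bench.
- tray (a joint): The tray's slide, along the tester's x: 0 shut (its 124 x 60 mm aluminium front flush with the far side), grows as it comes out of the far side, to a stop at 0.050 (m). It moves stiffly (3 N friction, plus damping of 6 N per m/s) and stays where it is left. It starts at 0 to 0.005. Its back wall is at chassis x = 10 mm + this value.
- tool: Ejector tool, loose, about 120 g: black handle 70 (x) x 26 (y) x 34 mm (z) with a straight steel rod, 12 mm thick, round-nosed, 105 mm out of its front. Origin: centre of the handle's underside; x along the rod, z up as it lies. Rod axis 22 mm above the underside. Centre of mass about 17 mm ahead of the handle's centre. Starts flat on the pad, pointing roughly away from the robot.
- tool_tip (a point): End of the tool's rod, 140 mm ahead of the handle's centre, on the rod's axis.
- pad: White foam pad on which the ejector tool lies (right of the robot; not the smaller one with nine blocks in rows), fixed, 280 (x) x 190 (y) x 20 mm thick. Origin at the centre of its underside, on the bench.
- led_pad: White LED display block with a coloured face, 60 x 42 x 18 mm, loose, lying on the foam pad; bystander.
- led_left: LED display block, 60 x 42 x 18 mm, loose on the bench left of the tester; bystander.
- led_front: LED display block, 60 x 42 x 18 mm, loose on the bench in front of the tester, nearer the robot; bystander.
- screwdriver: Screwdriver lying on the bench; bystander.
- meter: Black handheld multimeter, 150 x 76 x 36 mm; bystander.
- board: Black solderless breadboard, 165 x 56 x 10 mm, lying flat in front of the robot; bystander.
- tube: Clear tube of display modules, 240 x 30 x 22 mm; bystander.
Things that resemble listed ones, but are neither listed nor needed, are in the scene too. There is more than one size of the tool; the one meant has the size given above.

How it is judged:
By the outcome, as a careful person would: the job done as asked, in the order asked, and still so for the second after the job is handed in, with the robot touching nothing.
It also fails if it takes over 67 s, if anything falls off the work surface, if the arm or the gripper's body presses on something with over 40 N, if the wrist force passes 120 N, or if a joint passes its speed limit or range.

## Robot

A 6-joint arm with a two-finger parallel gripper is mounted at the origin on the work surface. World frame = base frame: x ahead of the robot, y to its left, z up, the work surface at z = 0. Lengths are in m, angles in degrees, forces in N, time in s.
With the tool pointing down it reaches from about 0.4 to 0.825 m from the base axis. Payload 7 kg.
Tool frame: the origin (TCP) lies at the very end of the fingers, on their centre line; the grasp point (between the pads) lies 19 mm behind it (grasp_offset is the x of the grasp point in the tool frame, in m); x points along the fingers, y is the direction in which the jaws open and shut, and the axes are right-handed (so a half turn about x gives the same grasp; the last joint's range is limited). The gripper opens to 88 mm and grips with 3 to 60 N. Pads are 19 mm wide; open, the fingers measure 130 mm over their backs; the gripper's body (78 mm by 193 mm) begins 47 mm behind the grasp point.
Start: joints at [16.507, 20.546, 0.682, 0, -70.136, -16.507], TCP at [0.675, -0, 0.227] pointing down, gripper open.
Joint ranges: [-176.03, 176.03], [-82.01, 121.73], [-58.28, 71.71], [-173.87, 95.51], [-174.79, -0.11], [-173.66, 173.66]. Speed limits (degrees/s): [136.94, 136.94, 172.46, 180, 180, 180].

## Interface

Orientations are given as [roll, pitch, yaw] about the fixed x, y, z axes, in that order (R = Rz(yaw) Ry(pitch) Rx(roll)).
In Python, from plant import get_obs, snapshot, close_job, grasp_offset gives the robot as it stands.
- The arm moves only by the tool carry_out, never from a script. Its argument "series" is a list that holds one entry, the list of rows, each a list of 6 numbers: the shift along the tool's x, y, z in mm, then the turn, a rotation vector about the tool's x, y, z in degrees. A call has 1 to 10 rows; each row is the pose to reach, as a shift and turn from the pose commanded when the call began, along the tool's axes at that moment; what a row does not reach only later rows make up. A row lasts 1/8 s, in which the tool goes at most 62.5 mm and 10.7 degrees, less where a joint would pass 70% of its speed; a pose out of reach is approached as far as the arm can. A call with a gripper value outside its range is refused whole. "hand" is the gripper's target within -1 to 1 (shut at 1, half-way at 0, fully open at -1), set as the call begins (left out, the last holds). The fingers move at their own pace and stop on an object; the grip force is fixed at half the most. Time passes only in rows, so rows that repeat a pose let the fingers close. It gives the time, the measured TCP pose, the force and the opening at its end, in the units of the state.
- get_obs(): the state, without advancing time (a new reading comes with each control period).
- snapshot(name): name is "scene" or "side" or "wrist"; returns a dict with "color" (420x560x3 uint8, red, green, blue), "fx", "fy", "cx", "cy" (pixels), "eye" and "attitude" of the camera in the world. Camera axes: x right, y down, z forward; pixel columns grow to the right and rows downward; lengths in m; the calibration is good to about 2 mm. The wrist camera is an equidistant fisheye: a pixel r from the principal point sees the ray r / f radians off the axis. A picture is of the moment at which its call begins. There is no depth.
- close_job(): hands the job in, once; it reports no verdict.
The state is a dict: "clock": time; "joint_pos": joint angles; "qvel": joint speeds; "tau": joint torques, N m; "tool_pos": TCP position; "orientation": TCP orientation; "force": force on the tool from outside, world axes, zero at the start; "moment": the same for the moment, N m; "opening": finger opening in m.
Only numpy, scipy, OpenCV 4.12 (cv2) and the standard library are available. Lean on these libraries where they do the work, as an engineer would, in place of code of your own. Each camera call takes 0.05 s, during which the arm holds its last target.

## Working session

There is one attempt and no reset: what is moved stays moved. The work goes in short steps, Python scripts to look and compute and a tool call to move; the robot and the scene stay as the last step left them, time stands still between calls to the robot, and variables do not carry over. Pictures are saved under pics/ and viewed, and the job is handed in when it is done.

Besides the shell and the picture viewer there is one more tool, called as name(argument=value, ...) on one line, values as JSON. carry_out: Moves the arm, as the interface text tells. Its arguments: {"type":"object","properties":{"series":{"type":"array","items":{"type":"array","items":{"type":"array","items":{"type":"number"}}}},"hand":{"type":"number"}},"required":["series"]}

```bash
mkdir -p pics; ls; python3 - <<'E'
from plant import *
import cv2,numpy as np
print(grasp_offset); o=get_obs(); print(o)
for n in ["scene","side","wrist"]:
    s=snapshot(n); cv2.imwrite(f"pics/{n}0.png",s["color"][:,:,::-1]); print(n,{k:v for k,v in s.items() if k!="color"})
    np.savez(f"{n}0.npz",**s)
E
```

```text
pics
-0.0188
{'clock': 0.0, 'joint_pos': array([ 1.65053736e+01,  2.05921949e+01,  6.34709563e-01, -1.99361821e-02,
       -7.01365608e+01, -1.65074763e+01]), 'qvel': array([-0.1362746 , -0.03272767, -0.03093607,  0.01548486, -0.01370404,
       -0.02491163]), 'tau': array([-8.00930356e-04, -5.82726967e+01,  2.93058443e+01,  6.99745238e+00,
        6.93249181e-03, -2.06530804e-04]), 'tool_pos': array([ 6.74514408e-01, -4.50329175e-05,  2.25621806e-01]), 'orientation': array([  95.23885374,   89.90410402, -174.77003825]), 'force': array([ 0.37742175, -0.11411055, -0.43804966]), 'moment': array([-0.0260113 ,  0.02532203, -0.02638934]), 'opening': 0.08751239548660464}
scene {'fx': 413.2578664161364, 'fy': 413.2578664161364, 'cx': 272.69258292891465, 'cy': 212.87318810961824, 'eye': array([ 1.43995443, -0.20205967,  0.70529502]), 'attitude': array([-123.44279595,   -1.24202688,   79.38533663])}
side {'fx': 434.61051099200404, 'fy': 434.61051099200404, 'cx': 281.77196364808, 'cy': 205.1162184010006, 'eye': array([ 0.0136217 , -0.61868074,  1.01279439]), 'attitude': array([-1.39935645e+02,  3.11464969e-02, -3.90558524e+01])}
wrist {'fx': 325.19226210127806, 'fy': 325.19226210127806, 'cx': 289.677461573628, 'cy': 208.93358161273696, 'eye': array([ 0.67319642, -0.06848466,  0.38432687]), 'attitude': array([ 1.65043839e+02, -3.88252978e-02,  1.79994127e+02])}
```

View pics/scene0.png

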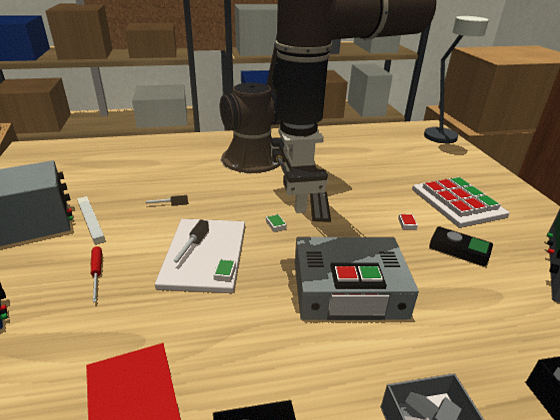

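View pics/side0.png

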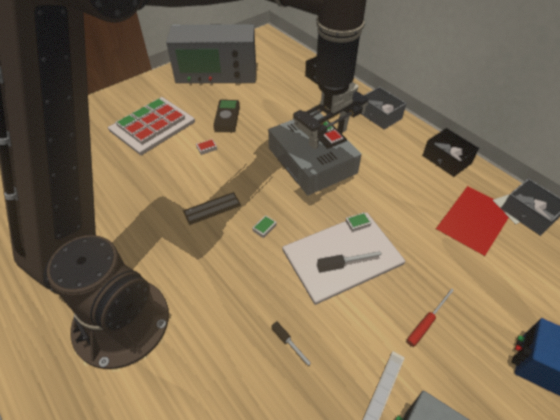

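View pics/wrist0.png

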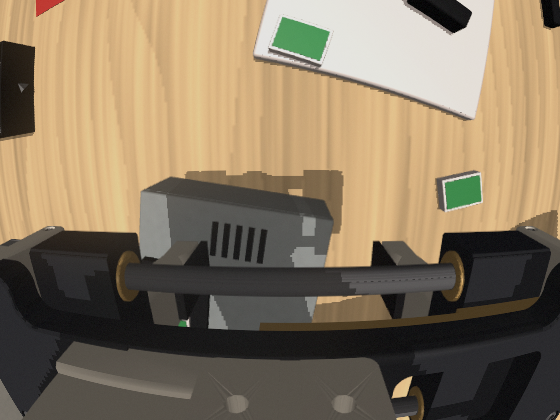

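```bash
cat > h.py <<'E'
import numpy as np,cv2
from scipy.spatial.transform import Rotation as Ro
def load(n): return dict(np.load(n+".npz"))
def rot(s): return Ro.from_euler('xyz',s["attitude"],degrees=True).as_matrix()
def ray(s,u,v,fish=False):
    x=(u-s["cx"])/s["fx"];y=(v-s["cy"])/s["fy"]
    if fish:
        r=np.hypot(x,y); d=np.array([np.sin(r)*x/r,np.sin(r)*y/r,np.cos(r)])
    else: d=np.array([x,y,1.])
    return rot(s)@d
def atz(s,u,v,z,fish=False):
    d=ray(s,u,v,fish); e=s["eye"]; return e+d*(z-e[2])/d[2]
def proj(s,p,fish=False):
    c=rot(s).T@(np.asarray(p,float)-s["eye"])
    if fish:
        r=np.hypot(c[0],c[1]);t=np.arctan2(r,c[2]);return np.array([s["cx"]+s["fx"]*t*c[0]/r,s["cy"]+s["fy"]*t*c[1]/r])
    return np.array([s["cx"]+s["fx"]*c[0]/c[2],s["cy"]+s["fy"]*c[1]/c[2]])
def crop(s,name,u0,v0,u1,v1,k):
    im=s["color"][v0:v1,u0:u1,::-1]; im=cv2.resize(im,None,fx=k,fy=k,interpolation=cv2.INTER_CUBIC)
    for u in range((u0//10+1)*10,u1,10):
        cv2.line(im,((u-u0)*k,0),((u-u0)*k,6),(0,0,255),1)
        if u%20==0: cv2.putText(im,str(u),((u-u0)*k-10,18),0,.35,(0,0,255),1)
    for v in range((v0//10+1)*10,v1,10):
        cv2.line(im,(0,(v-v0)*k),(6,(v-v0)*k),(0,0,255),1)
        if v%20==0: cv2.putText(im,str(v),(8,(v-v0)*k+4),0,.35,(0,0,255),1)
    cv2.imwrite("pics/"+name,im)
E
python3 - <<'E'
from h import *
s=load("scene0");crop(s,"c1.png",150,185,290,300,5);crop(s,"c2.png",285,225,425,325,5)
s=load("side0");crop(s,"c3.png",260,200,410,305,5);crop(s,"c4.png",260,100,370,200,6)
E
```

```text
(no output)
```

View pics/c1.png

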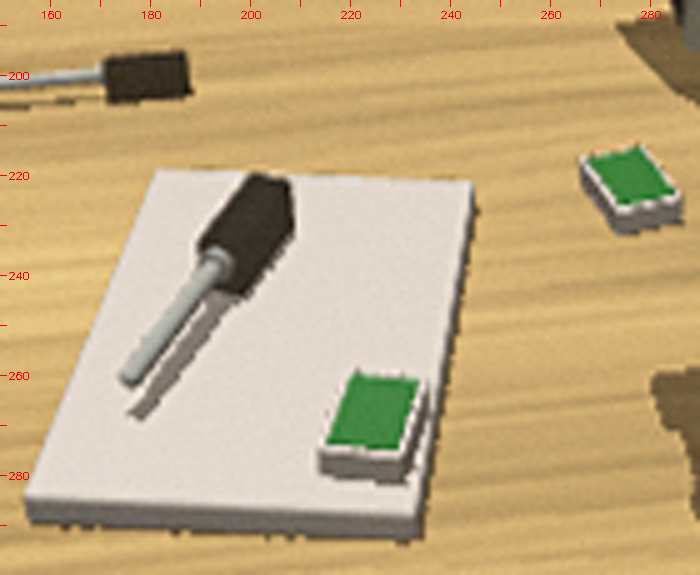

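View pics/c2.png

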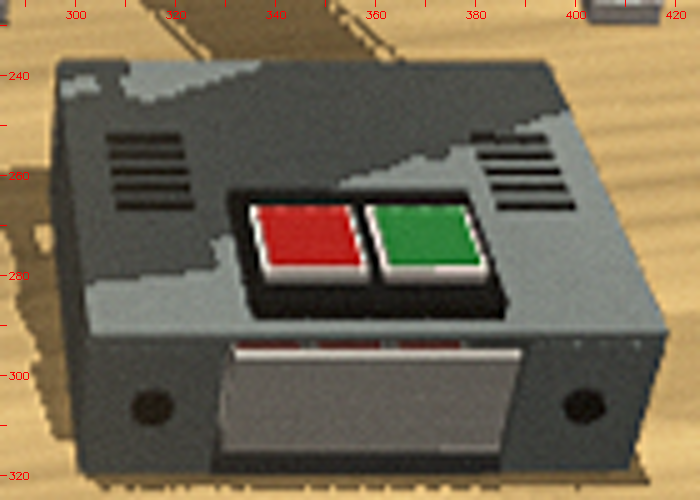

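View pics/c3.png

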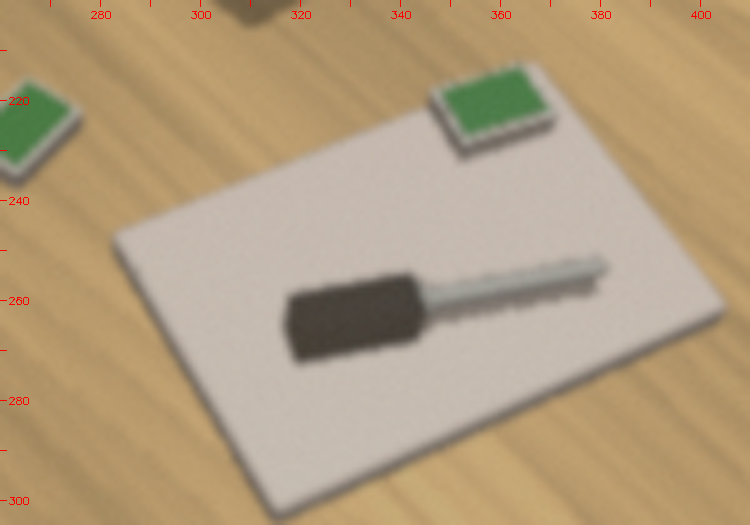

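View pics/c4.png

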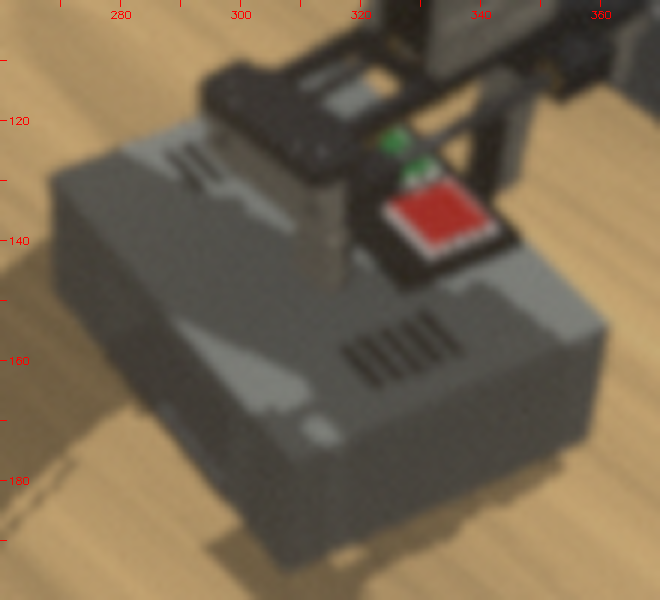

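```bash
cat > fit.py <<'E'
from h import *
from scipy.optimize import least_squares
A=load("scene0");B=load("side0")
def T(p,l):
    x,y,t=p;l=np.array(l,float);return np.array([x+l[0]*np.cos(t)-l[1]*np.sin(t),y+l[0]*np.sin(t)+l[1]*np.cos(t),l[2]])
def fit(obs,p0):
    f=lambda p:np.concatenate([proj(s,T(p,l))-uv for s,l,uv in obs])
    r=least_squares(f,p0,loss='soft_l1');print(r.x[:2].round(4),np.degrees(r.x[2]).round(2),r.fun.reshape(-1,2).round(1).tolist());return r.x
if __name__=="__main__":
    h=.088
    c=fit([(A,(-.045,-.125,h),(296.6,237.4)),(A,(-.045,.125,h),(394.2,237.4)),(A,(.15,.125,h),(418.4,291.4)),(A,(.15,-.125,h),(303,292)),
     (A,(.15,-.125,0),(301.4,319.4)),(A,(.15,.125,0),(411,319)),
     (B,(-.045,.125,h),(268.3,129.7)),(B,(-.045,-.125,h),(309.5,176.2)),(B,(.15,-.125,h),(361.3,154.2)),(B,(-.045,-.125,0),(307.5,195)),(B,(.15,-.125,0),(357.5,173.3)),(B,(-.045,.125,0),(269.5,148.7))],[.75,0,0])
    t=fit([(A,(.035,0,.042),(193.2,237.4)),(A,(.14,0,.042),(176,261)),(B,(.035,0,.042),(345,260.4)),(B,(.14,0,.042),(381.4,253))],[.6,-.3,0])
    q=.02
    p=fit([(A,(-.14,-.095,q),(181,219)),(A,(-.14,.095,q),(244.3,221.5)),(A,(.14,.095,q),(234,288)),(A,(.14,-.095,q),(155,284.5)),
      (B,(-.14,.095,q),(282.5,247)),(B,(.14,.095,q),(367.5,213)),(B,(.14,-.095,q),(405,260.5)),(B,(-.14,-.095,q),(315,304))],[.6,-.3,0])
    for s in ("A","B"):
        S=eval(s).copy();im=S["color"].copy()
        def box(pp,lo,hi):
            P=[(a,b,z) for a in(lo[0],hi[0]) for b in(lo[1],hi[1]) for z in(lo[2],hi[2])]
            for i in range(8):
                for j in range(i):
                    if sum(u!=v for u,v in zip(P[i],P[j]))==1:
                        a,b=[proj(S,T(pp,k)) for k in(P[i],P[j])];cv2.line(im,tuple((a*16).round().astype(int).tolist()),tuple((b*16).round().astype(int).tolist()),(255,0,255),1,cv2.LINE_AA,4)
        box(t,(-.035,-.013,.02),(.035,.013,.054));box(t,(.035,-.006,.036),(.14,.006,.048))
        S["color"]=im
        crop(S,f"ov{s}.png",*((150,200,290,300,5) if s=="A" else (300,230,400,290,6)))
E
python3 fit.py
```

```text
[0.7    0.1378] -9.03 [[-0.7, -1.3], [0.4, -1.3], [1.3, -0.5], [-0.2, -0.7], [-1.1, 0.7], [0.2, 0.4], [-0.2, -1.4], [-0.4, -0.0], [1.2, -0.9], [0.2, 0.9], [1.1, -0.0], [-0.8, -0.4]]
[ 0.5045 -0.2199] -25.21 [[-0.6, -0.6], [-0.9, 0.4], [-0.9, -0.4], [-0.1, -1.0]]
[ 0.5628 -0.2081] -12.7 [[-1.1, -1.5], [0.3, -1.5], [-0.5, -1.1], [-1.5, -0.9], [-0.5, -1.2], [-0.5, -2.0], [1.2, -0.7], [0.6, -2.3]]
```

View pics/ovA.png

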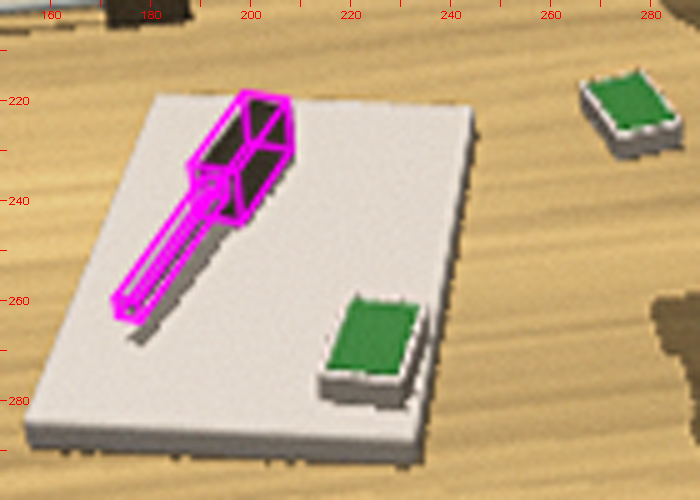

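View pics/ovB.png

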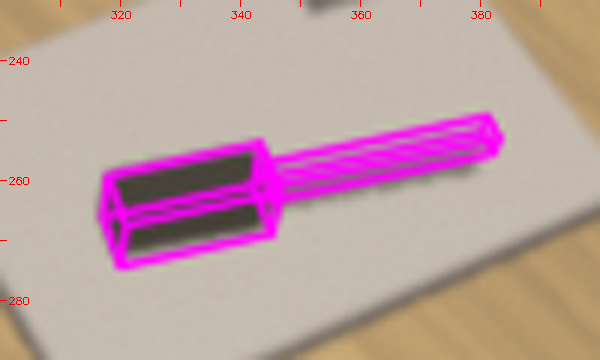

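The two tool candidates are in the scene picture. One lies on the white pad, handle at (200,232) and rod tip at (176,261). The other lies on bare wood, handle at (173,200), and is thinner. The one on the pad fits: the 70x26x34 + 105 mm model overlays it in both enlarged crops, and it is on the pad. The tester fit is good to about 1 px.

```bash
cat > mv.py <<'E'
from h import *
from plant import get_obs
CH=(0.700,0.1378,np.radians(-9.03)); 
def goalR(yaw,flip=1):
    # tool x down, rod direction (yaw) along flip*tool z
    x=np.array([0,0,-1.]);z=flip*np.array([np.cos(yaw),np.sin(yaw),0]);y=np.cross(z,x);return np.stack([x,y,z],1)
def cur():
    o=get_obs();return o,np.array(o["tool_pos"]),Ro.from_euler('xyz',o["orientation"],degrees=True).as_matrix()
def delta(pos,yaw,flip):
    o,p,R=cur();G=goalR(yaw,flip);print("shift mm",(R.T@(np.array(pos)-p)*1e3).round(1),"rot",np.degrees(Ro.from_matrix(R.T@G).as_rotvec()).round(2))
def ch(x,y,z):
    c,s=np.cos(CH[2]),np.sin(CH[2]);return np.array([CH[0]+c*x-s*y,CH[1]+s*x+c*y,z])
def st():
    o,p,R=cur();print(o["clock"],p.round(4),"F",np.round(o["force"],1),"op",round(o["opening"],4));print(R.round(3).tolist(),o["joint_pos"].round(1))
E
python3 - <<'E'
from mv import *
st()
y=np.radians(-25.2);d=np.array([np.cos(y),np.sin(y),0])
g=np.array([.5045,-.2199,0])+.005*d
for f in(1,-1): delta(g+[0,0,.13],y,f)
for n,s,u,v in (("front","scene0",276,221),("left","scene0",407,218)): print(n,atz(load(s),u,v,.01))
c=ch(-.2,0,0);print(c)
E
```

```text
0.15 [ 0.6747 -0.      0.2259] F [-0.6  0.2 -0.5] op 0.0875
[[-0.001, -1.0, 0.0], [-0.0, 0.0, 1.0], [-1.0, 0.001, -0.0]] [ 16.5  20.6   0.6  -0.  -70.1 -16.5]
shift mm [  96.1  165.5 -222. ] rot [ 1.1519e+02 -7.0000e-02 -4.0000e-02]
shift mm [  96.1  165.5 -222. ] rot [-6.481e+01  3.000e-02 -6.000e-02]
front [0.4522282  0.00837069 0.01      ]
left [0.49745834 0.40478514 0.01      ]
[0.50247874 0.16919032 0.        ]
```

carry_out(series=[[[5, 20, -25, -8, 0, 0], [10, 40, -52, -16, 0, 0], [20, 62, -82, -24, 0, 0], [35, 85, -112, -32, 0, 0], [50, 105, -140, -40, 0, 0], [65, 125, -168, -48, 0, 0], [80, 145, -195, -56, 0, 0], [96, 165.5, -222, -64.8, 0, 0], [96, 165.5, -222, -64.8, 0, 0], [96, 165.5, -222, -64.8, 0, 0]]], hand=-1)

```text
clock: 1.4
tool_pos: [0.5098, -0.2221, 0.1308]
orientation: [173.2, 90.0, -32.1]
force: [0.3, -0.4, -0.3]
opening: 0.0873
```

```bash
python3 - <<'E'
from mv import *
from plant import snapshot
st()
y=np.radians(-25.2);d=np.array([np.cos(y),np.sin(y),0])
g=np.array([.5045,-.2199,0])+.005*d
delta(g+[0,0,.025],y,-1)
for n in("wrist","side"):
    s=snapshot(n);np.savez(n+"1.npz",**s);cv2.imwrite(f"pics/{n}1.png",s["color"][:,:,::-1])
E
```

```text
1.4 [ 0.5098 -0.2221  0.1308] F [ 0.3 -0.4 -0.3] op 0.0873
[[0.0, -0.427, -0.904], [-0.0, -0.904, 0.427], [-1.0, 0.0, -0.0]] [ -3.4  14.2 -21.9   0.  -53.9  68.1]
shift mm [105.8   0.3   0.8] rot [-0.1  -0.02 -0.  ]
```

View pics/wrist1.png

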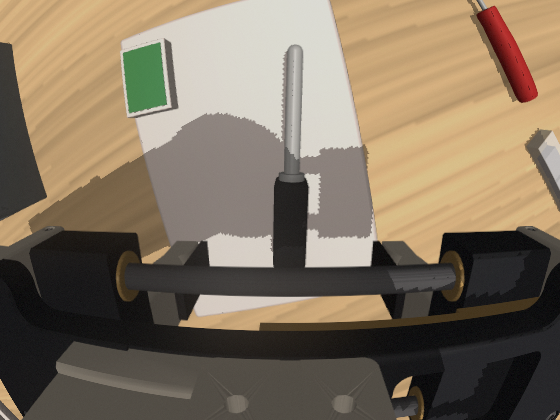

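View pics/side1.png

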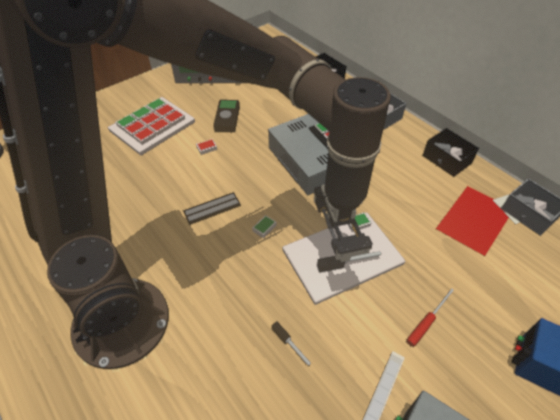

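The wrist picture shows the tool centred between the fingers (handle at u≈290, fingers at 180 and 400), with the rod pointing straight ahead to its tip at (294,46). I'll cross-check the tool pose with the wrist camera.

```bash
python3 - <<'E'
from mv import *
s=load("wrist1")
a=atz(s,290.5,176,.042,True);b=atz(s,294.5,50,.042,True);print(a,b,np.linalg.norm(a-b),np.degrees(np.arctan2(b[1]-a[1],b[0]-a[0])), a-np.append(.035*(b-a)[:2]/np.linalg.norm(b-a),0))
E
```

```text
[ 0.53480643 -0.23443944  0.042     ] [ 0.62141769 -0.27868474  0.042     ] 0.09725819695354569 -27.06018442608885 [ 0.50363791 -0.21851703  0.042     ]
```

carry_out(series=[[[25, 0, 1, 0.8, 0, 0], [50, 0, 1, 0.8, 0, 0], [75, 0, 1, 0.8, 0, 0], [95, 0, 1, 0.8, 0, 0], [106, 0, 1, 0.8, 0, 0], [106, 0, 1, 0.8, 0, 0], [106, 0, 1, 0.8, 0, 0]]])

```text
clock: 2.38
tool_pos: [0.5094, -0.2215, 0.0254]
orientation: [-166.3, 89.9, -12.2]
force: [-0.2, 0.4, 0.0]
opening: 0.0878
```

carry_out(series=[[[0, 0, 0, 0, 0, 0], [0, 0, 0, 0, 0, 0], [0, 0, 0, 0, 0, 0], [0, 0, 0, 0, 0, 0], [0, 0, 0, 0, 0, 0], [0, 0, 0, 0, 0, 0], [0, 0, 0, 0, 0, 0], [0, 0, 0, 0, 0, 0]]], hand=1)

```text
clock: 3.38
tool_pos: [0.5085, -0.2216, 0.0245]
orientation: [17.9, 90.0, 171.9]
force: [0.7, -0.6, -0.7]
opening: 0.026
```

carry_out(series=[[[-10, 0, 0, 0, 0, 0], [-30, 0, 0, 0, 0, 0], [-60, 0, 0, 0, 0, 0], [-90, 0, 0, 0, 0, 0], [-110, 0, 0, 0, 0, 0], [-110, 0, 0, 0, 0, 0]]])

```text
clock: 4.12
tool_pos: [0.5097, -0.2218, 0.1368]
orientation: [-161.0, 89.8, -7.0]
force: [-0.1, -0.8, -1.8]
opening: 0.0261
```

```bash
python3 - <<'E'
from mv import *
from plant import snapshot
st()
# staging: grasp 5mm ahead of handle centre -> tcp chassis x = tip-135
for x,z in((-.21,.14),(-.21,.027)): delta(ch(x,0,z),CH[2],-1)
for n in("wrist","side"):
    s=snapshot(n);np.savez(n+"2.npz",**s);cv2.imwrite(f"pics/{n}2.png",s["color"][:,:,::-1])
E
```

```text
4.125 [ 0.5097 -0.2218  0.1368] F [-0.1 -0.8 -1.8] op 0.0261
[[0.004, -0.438, -0.899], [-0.0, -0.899, 0.438], [-1.0, -0.001, -0.004]] [ -3.3  13.7 -21.7   0.  -54.4  67.3]
shift mm [  -3.5 -345.3  187.3] rot [-16.96  -0.22   0.04]
shift mm [ 109.5 -345.2  187.8] rot [-16.96  -0.22   0.04]
```

View pics/wrist2.png

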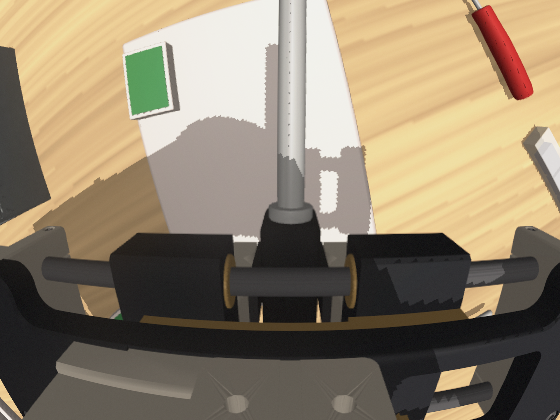

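View pics/side2.png

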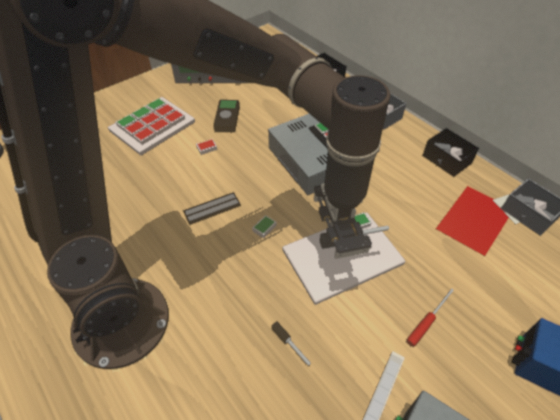

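carry_out(series=[[[0, -30, 16, -1.7, 0, 0], [0, -70, 38, -3.4, 0, 0], [0, -110, 60, -5.5, 0, 0], [0, -150, 82, -7.5, 0, 0], [0, -190, 104, -9.5, 0, 0], [0, -230, 125, -11.5, 0, 0], [0, -270, 146, -13.5, 0, 0], [0, -310, 168, -15.5, 0, 0], [0, -345, 187, -17, -0.2, 0], [0, -345, 187, -17, -0.2, 0]]])

```text
clock: 5.48
tool_pos: [0.4913, 0.1725, 0.1334]
orientation: [7.3, 89.7, 178.4]
force: [0.7, -0.6, -1.3]
opening: 0.026
```

```bash
python3 - <<'E'
from mv import *
from plant import snapshot
st()
delta(ch(-.21,0,.027),CH[2],-1)
for n in("wrist","side","scene"):
    s=snapshot(n);np.savez(n+"3.npz",**s);cv2.imwrite(f"pics/{n}3.png",s["color"][:,:,::-1])
E
```

```text
5.475 [0.4913 0.1725 0.1334] F [ 0.7 -0.6 -1.3] op 0.026
[[-0.005, -0.153, -0.988], [0.0, -0.988, 0.153], [-1.0, 0.001, 0.005]] [ 40.8  11.  -25.7  -0.2 -53.5  40.5]
shift mm [106.4   1.4  -2.1] rot [ 0.21  0.26 -0.03]
```

View pics/wrist3.png

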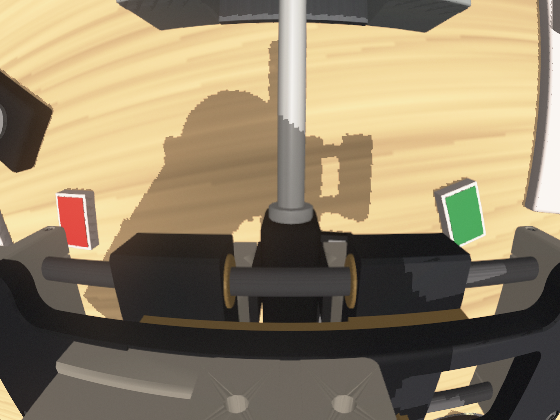

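View pics/side3.png

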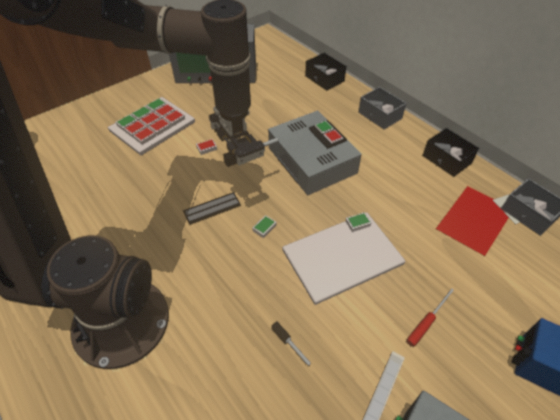

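carry_out(series=[[[20, 0, 0, 0, 0, 0], [45, 0, 0, 0, 0, 0], [70, 1.4, -2, 0.2, 0.2, 0], [95, 1.4, -2, 0.2, 0.2, 0], [106, 1.4, -2, 0.2, 0.2, 0], [106, 1.4, -2, 0.2, 0.2, 0], [106, 1.4, -2, 0.2, 0.2, 0]]])

```text
clock: 6.5
tool_pos: [0.4937, 0.169, 0.0294]
orientation: [-127.0, 89.9, 43.8]
force: [0.6, 0.2, -0.5]
opening: 0.026
```

```bash
python3 - <<'E'
from mv import *
from plant import snapshot
st()
delta(ch(-.145,-.034,.027),CH[2],-1)
for n in("scene","side"):
    s=snapshot(n);np.savez(n+"4.npz",**s)
crop(s,"c5.png",200,90,370,210,4)
# check model tip proj
o,p,R=cur();print("tip proj side",proj(s,p-R[:,2]*.135-R[:,0]*.018))
E
```

```text
6.5 [0.4937 0.169  0.0294] F [ 0.6  0.2 -0.5] op 0.026
[[0.001, -0.16, -0.987], [0.001, -0.987, 0.16], [-1.0, -0.001, -0.001]] [ 40.5  18.8 -32.3  -0.  -38.8  40.3]
shift mm [  2.4  32.3 -63.7] rot [-0.18 -0.06  0.07]
tip proj side [279.85365908 163.89435261]
```

View pics/c5.png

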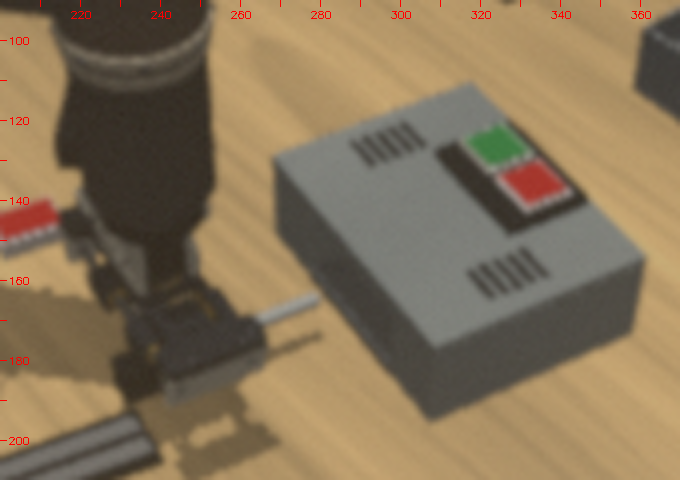

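The side crop shows the rod tip at (279.5,164), where my model puts it (279.9,163.9). Next I enter the channel at tester y = -34 mm.

carry_out(series=[[[2, 16, 0, 0, 0, 0], [2, 32, 0, 0, 0, 0], [2, 32, -20, 0, 0, 0], [2, 32, -40, 0, 0, 0], [2, 32, -60, 0, 0, 0], [2, 32, -64, 0, 0, 0], [2, 32, -64, 0, 0, 0]]])

```text
clock: 7.48
tool_pos: [0.5506, 0.1262, 0.0264]
orientation: [-18.8, 90.0, 151.9]
force: [-1.0, 1.5, -1.8]
opening: 0.0257
```

carry_out(series=[[[0, 0, -3, 0, 0, 0], [0, 0, -6, 0, 0, 0], [0, 0, -6, 0, 0, 0]]])

```text
clock: 7.85
tool_pos: [0.5572, 0.1262, 0.0266]
orientation: [-106.1, 90.0, 64.7]
force: [-0.5, 1.0, -1.3]
opening: 0.0261
```

carry_out(series=[[[0, 0, -2, 0, 0, 0], [0, 0, -4, 0, 0, 0], [0, 0, -4, 0, 0, 0]]])

```text
clock: 8.22
tool_pos: [0.5603, 0.1252, 0.0262]
orientation: [8.0, 89.9, 178.8]
force: [-3.3, -0.2, -0.9]
opening: 0.026
```

carry_out(series=[[[0, 0, -1, 0, 0, 0], [0, 0, -1, 0, 0, 0]]])

```text
clock: 8.48
tool_pos: [0.5604, 0.125, 0.026]
orientation: [15.5, 89.8, -173.8]
force: [-7.5, 1.0, 0.2]
opening: 0.0258
```

carry_out(series=[[[0, 0, -1, 0, 0, 0], [0, 0, -1, 0, 0, 0]]])

```text
clock: 8.72
tool_pos: [0.5605, 0.1246, 0.0257]
orientation: [19.1, 89.8, -170.1]
force: [-10.0, 2.4, 0.4]
opening: 0.0256
```

```bash
cat >> mv.py <<'E'
def cc():
    o,p,R=cur();c,s=np.cos(CH[2]),np.sin(CH[2]);d=p[:2]-CH[:2]
    tip=p-R[:,2]*.135;e=tip[:2]-CH[:2];f=o["force"]
    print("tip in tester",(1e3*np.array([c*e[0]+s*e[1],-s*e[0]+c*e[1]])).round(1),"Fx,Fy tester",round(c*f[0]+s*f[1],1),round(-s*f[0]+c*f[1],1),"t",o["clock"])
E
python3 -c "
from mv import *
cc()"
```

```text
tip in tester [ -0.7 -35.4] Fx,Fy tester -10.3 0.8 t 8.725
```

Contact with the face: the tip is at tester x ≈ -0.7 mm with 10 N, and the arm yields at about 3 N/mm. I'll tap along +y in 6 mm steps, backing off before each step.

carry_out(series=[[[0, 0, 5, 0, 0, 0], [0, -6, 5, 0, 0, 0], [0, -6, 0, 0, 0, 0], [0, -6, 0, 0, 0, 0]]])

```text
clock: 9.22
tool_pos: [0.5618, 0.1309, 0.0257]
orientation: [16.8, 89.8, -172.4]
force: [-10.0, 3.0, 1.2]
opening: 0.0258
```

carry_out(series=[[[0, 0, 5, 0, 0, 0], [0, -6, 5, 0, 0, 0], [0, -6, 0, 0, 0, 0], [0, -6, 0, 0, 0, 0]]])

```text
clock: 9.72
tool_pos: [0.566, 0.1373, 0.0267]
orientation: [-133.4, 89.9, 37.4]
force: [0.1, 0.4, -0.6]
opening: 0.0262
```

carry_out(series=[[[0, 0, 5, 0, 0, 0], [0, -6, 5, 0, 0, 0], [0, -6, 0, 0, 0, 0], [0, -6, 0, 0, 0, 0]]])

```text
clock: 10.22
tool_pos: [0.5664, 0.1431, 0.0266]
orientation: [-117.6, 90.0, 53.2]
force: [-0.5, -0.2, -2.3]
opening: 0.0256
```

```bash
python3 -c "
from mv import *
cc()"
```

```text
tip in tester [  2.3 -16.2] Fx,Fy tester -0.4 -0.2 t 10.225
```

Hits at tip y = -35 and -29; free at -22 and -16. So the slot's middle is at about -19 mm. I centre there and push slowly.

carry_out(series=[[[0, 3, 0, 0, 0, 0], [0, 3, -3, 0, 0, 0], [0, 3, -6, 0, 0, 0], [0, 3, -6, 0, 0, 0]]])

```text
clock: 10.72
tool_pos: [0.5717, 0.1389, 0.0265]
orientation: [-107.0, 90.0, 63.8]
force: [-0.2, 0.6, -1.7]
opening: 0.0261
```

```bash
python3 -c "
from mv import *
cc()"
```

```text
tip in tester [  8.1 -19.4] Fx,Fy tester -0.3 0.5 t 10.725
```

carry_out(series=[[[0, 0, -4, 0, 0, 0], [0, 0, -8, 0, 0, 0], [0, 0, -12, 0, 0, 0], [0, 0, -14, 0, 0, 0], [0, 0, -14, 0, 0, 0]]])

```text
clock: 11.35
tool_pos: [0.5853, 0.1367, 0.0265]
orientation: [-95.9, 90.0, 74.9]
force: [-2.4, 0.9, -1.0]
opening: 0.0261
```

```bash
python3 -c "
from mv import *
cc()"
```

```text
tip in tester [ 21.9 -19.5] Fx,Fy tester -2.5 0.5 t 11.35
```

The rod is inside and pushing the tray at about 3 N. I carry on to tip x ≈ 41 mm.

carry_out(series=[[[0, 0, -4, 0, 0, 0], [0, 0, -8, 0, 0, 0], [0, 0, -12, 0, 0, 0], [0, 0, -16, 0, 0, 0], [0, 0, -19, 0, 0, 0], [0, 0, -20, 0, 0, 0], [0, 0, -20, 0, 0, 0]]])

```text
clock: 12.22
tool_pos: [0.6051, 0.1335, 0.0266]
orientation: [-116.9, 90.0, 53.9]
force: [-2.0, -0.2, -1.0]
opening: 0.0255
```

```bash
python3 - <<'E'
from mv import *
from plant import snapshot
cc()
s=snapshot("scene");np.savez("scene5.npz",**s);crop(s,"c6.png",285,225,425,335,5)
E
```

```text
tip in tester [ 42.  -19.5] Fx,Fy tester -1.9 -0.5 t 12.225
```

View pics/c6.png

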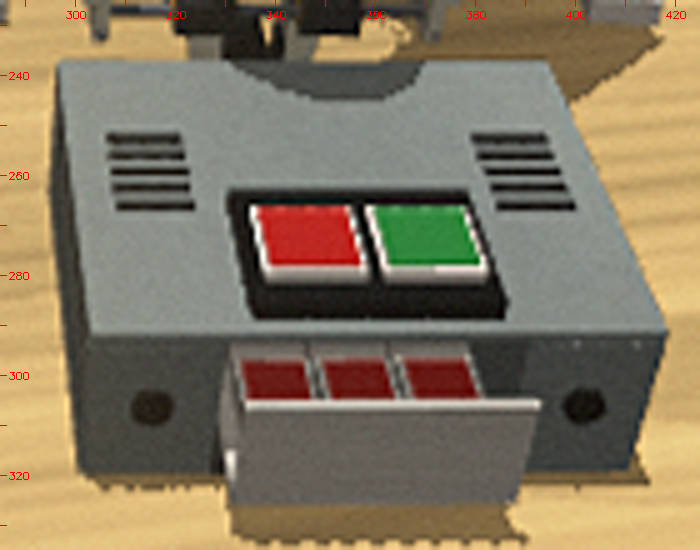

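```bash
python3 - <<'E'
from mv import *
from scipy.optimize import least_squares
s=load("scene0")
def row(v,z,y): return proj(s,ch(.15+v,y,z))
for v in (0,.0025,.005,.03,.032,.035):
    print(v,[row(v,z,y).round(1).tolist() for z in(.075,.015) for y in(-.062,.062)])
E
```

```text
0 [[331.9, 295.7], [389.4, 295.4], [329.1, 315.3], [384.6, 315.0]]
0.0025 [[332.0, 296.5], [389.7, 296.3], [329.3, 316.2], [384.9, 315.8]]
0.005 [[332.2, 297.4], [390.0, 297.1], [329.5, 317.0], [385.2, 316.7]]
0.03 [[334.0, 306.1], [393.2, 305.8], [331.1, 325.9], [388.1, 325.5]]
0.032 [[334.1, 306.8], [393.4, 306.5], [331.2, 326.6], [388.4, 326.2]]
0.035 [[334.4, 307.9], [393.8, 307.5], [331.5, 327.7], [388.7, 327.3]]
```

The tray's front edge is now at (332–393, 305.6), against 295.4 before. That is about 30 mm out by the image and about 32 mm by the rod. I draw straight back.

carry_out(series=[[[0, 0, 5, 0, 0, 0], [0, 0, 15, 0, 0, 0], [0, 0, 27, 0, 0, 0], [0, 0, 40, 0, 0, 0], [0, 0, 55, 0, 0, 0], [0, 0, 72, 0, 0, 0], [0, 0, 90, 0, 0, 0], [0, 0, 105, 0, 0, 0], [0, 0, 118, 0, 0, 0], [0, 0, 118, 0, 0, 0]]])

```text
clock: 13.52
tool_pos: [0.4876, 0.1526, 0.0267]
orientation: [-91.2, 90.0, 79.6]
force: [0.4, -0.2, -1.0]
opening: 0.0257
```

carry_out(series=[[[-10, 0, 0, 0, 0, 0], [-30, 0, 0, 0, 0, 0], [-60, 0, 0, 0, 0, 0], [-90, 0, 0, 0, 0, 0], [-110, 0, 0, 0, 0, 0], [-110, 0, 0, 0, 0, 0]]])

```text
clock: 14.28
tool_pos: [0.4899, 0.153, 0.1387]
orientation: [-133.0, 89.7, 37.8]
force: [-0.0, 0.1, -1.5]
opening: 0.0257
```

```bash
python3 - <<'E'
from mv import *
from plant import snapshot
st();cc()
y=np.radians(-26);d=np.array([np.cos(y),np.sin(y),0])
g=np.array([.5045,-.2199,0])+.005*d
delta(g+[0,0,.135],y,-1)
for n in("wrist","scene","side"):
    s=snapshot(n);np.savez(n+"6.npz",**s);cv2.imwrite(f"pics/{n}6.png",s["color"][:,:,::-1])
E
```

```text
14.275 [0.4899 0.153  0.1387] F [-0.   0.1 -1.5] op 0.0257
[[0.004, -0.16, -0.987], [0.003, -0.987, 0.16], [-1.0, -0.003, -0.003]] [ 39.3   9.7 -26.7   0.  -53.3  41.5]
tip in tester [-74.9 -18.4] Fx,Fy tester -0.1 0.1 t 14.275
shift mm [  2.7 367.2 -78.9] rot [16.79 -0.15  0.22]
```

View pics/wrist6.png

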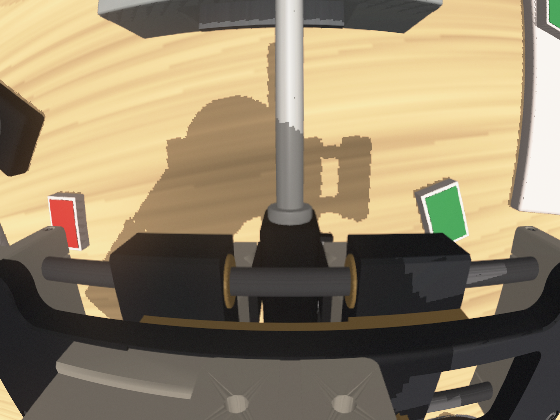

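View pics/scene6.png

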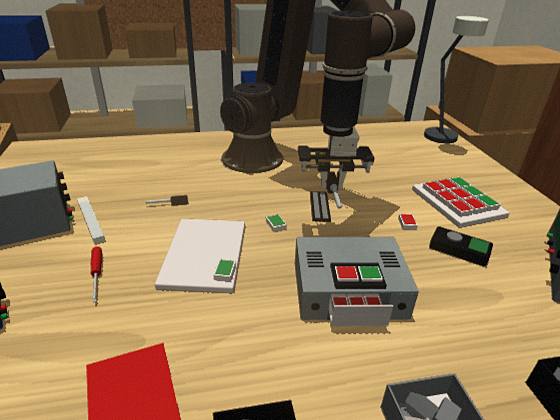

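carry_out(series=[[[0, 30, -7, 1.7, 0, 0], [0, 70, -17, 3.4, 0, 0], [0, 112, -28, 5.2, 0, 0], [0, 154, -38, 7, 0, 0], [0, 196, -49, 9, 0, 0], [0, 240, -60, 11, 0, 0], [0, 284, -71, 13, 0, 0], [0, 328, -82, 15, 0, 0], [0, 371, -93, 16.8, 0, 0], [0, 371, -93, 16.8, 0, 0]]])

```text
clock: 15.68
tool_pos: [0.5201, -0.2312, 0.1347]
orientation: [14.1, 89.8, 167.9]
force: [-0.0, -0.2, -1.0]
opening: 0.0257
```

carry_out(series=[[[0, 0, 0, 0, 0, 0], [0, 0, 0, 0, 0, 0]]])

```text
clock: 15.92
tool_pos: [0.5207, -0.2279, 0.136]
orientation: [-23.7, 89.9, 130.4]
force: [0.4, -0.4, -0.7]
opening: 0.0259
```

```bash
python3 - <<'E'
from mv import *
from plant import snapshot
st()
y=np.radians(-26);d=np.array([np.cos(y),np.sin(y),0])
g=np.array([.5045,-.2199,0])+.02*d
delta(g+[0,0,.0265],y,-1)
s=snapshot("wrist");cv2.imwrite(f"pics/wrist7.png",s["color"][:,:,::-1])
s=snapshot("scene");crop(s,"c7.png",140,130,300,300,3)
E
```

```text
15.925 [ 0.5207 -0.2279  0.136 ] F [ 0.4 -0.4 -0.7] op 0.0259
[[-0.001, -0.437, -0.899], [0.001, -0.899, 0.437], [-1.0, -0.0, 0.001]] [ -3.9  15.  -20.   -0.  -55.1  68. ]
shift mm [ 1.095e+02 -1.000e-01 -2.000e+00] rot [0.06 0.05 0.02]
```

View pics/wrist7.png

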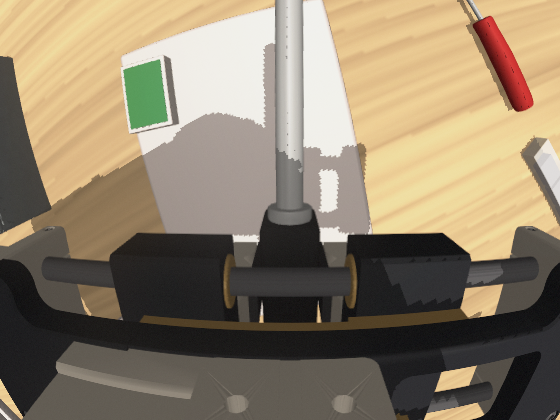

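View pics/c7.png

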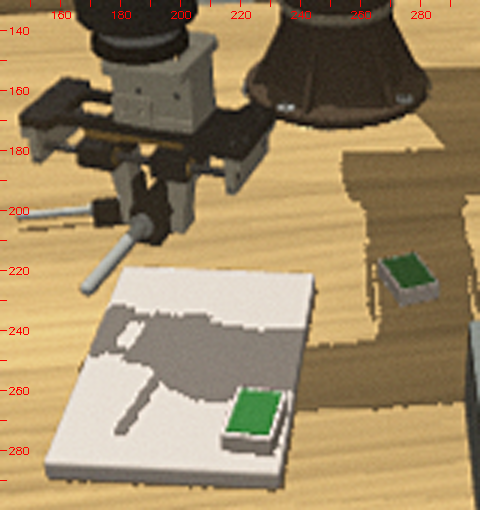

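carry_out(series=[[[30, 0, -2, 0, 0, 0], [60, 0, -2, 0, 0, 0], [85, 0, -2, 0, 0, 0], [100, 0, -2, 0, 0, 0], [106, 0, -2, 0, 0, 0], [109, 0, -2, 0, 0, 0], [111, 0, -2, 0, 0, 0], [111, 0, -2, 0, 0, 0]]])

```text
clock: 17.02
tool_pos: [0.523, -0.2296, 0.0258]
orientation: [-129.4, 89.9, 24.6]
force: [0.0, -0.5, -1.6]
opening: 0.0258
```

carry_out(series=[[[1, 0, 0, 0, 0, 0], [1, 0, 0, 0, 0, 0], [1, 0, 0, 0, 0, 0]]])

```text
clock: 17.4
tool_pos: [0.5231, -0.2296, 0.0249]
orientation: [-140.1, 89.9, 13.9]
force: [0.1, 0.3, 4.9]
opening: 0.0258
```

Contact (about +6 N), so I release and rise.

carry_out(series=[[[0, 0, 0, 0, 0, 0], [0, 0, 0, 0, 0, 0], [0, 0, 0, 0, 0, 0], [0, 0, 0, 0, 0, 0], [0, 0, 0, 0, 0, 0], [0, 0, 0, 0, 0, 0], [0, 0, 0, 0, 0, 0], [0, 0, 0, 0, 0, 0]]], hand=-1)

```text
clock: 18.4
tool_pos: [0.5227, -0.2296, 0.0244]
orientation: [-81.5, 90.0, 72.5]
force: [-0.6, -0.3, 0.8]
opening: 0.0877
```

carry_out(series=[[[-15, 0, 0, 0, 0, 0], [-40, 0, 0, 0, 0, 0], [-75, 0, 0, 0, 0, 0], [-110, 0, 0, 0, 0, 0], [-145, 0, 0, 0, 0, 0], [-170, 0, 0, 0, 0, 0], [-170, 0, 0, 0, 0, 0]]])

```text
clock: 19.27
tool_pos: [0.524, -0.2299, 0.1979]
orientation: [-159.1, 89.7, -5.1]
force: [-0.2, -0.0, -0.6]
opening: 0.0877
```

```bash
python3 - <<'E'
from mv import *
from plant import snapshot
st()
for n in("scene","side","wrist"):
    s=snapshot(n);np.savez(n+"8.npz",**s);cv2.imwrite(f"pics/{n}8.png",s["color"][:,:,::-1])
E
```

```text
19.275 [ 0.524  -0.2299  0.1979] F [-0.2 -0.  -0.6] op 0.0877
[[0.006, -0.438, -0.899], [-0.0, -0.899, 0.438], [-1.0, -0.002, -0.005]] [ -4.1  11.9 -15.2   0.  -62.5  68.1]
```

View pics/scene8.png

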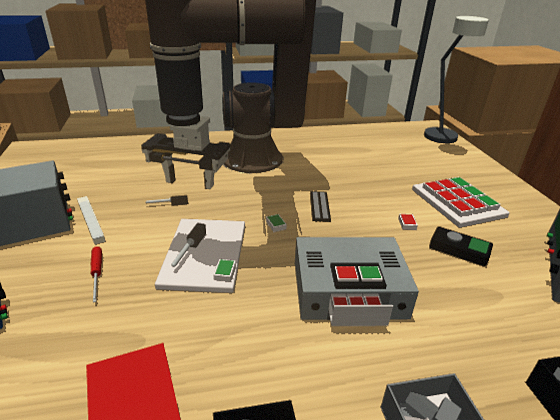

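View pics/side8.png

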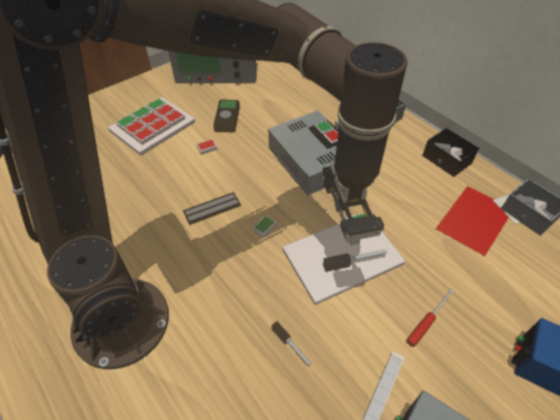

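View pics/wrist8.png

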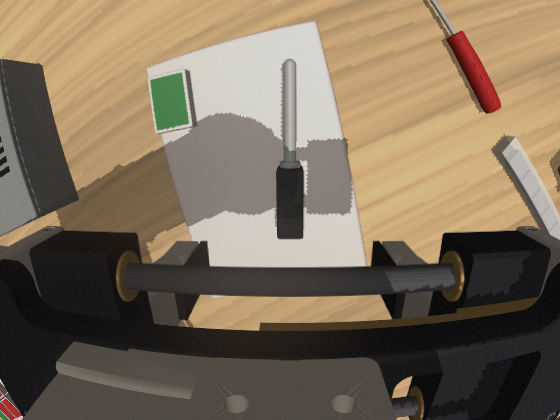

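The tool lies flat on the pad (scene (190,245), wrist (290,60)–(290,238)). The tray is still out at (360,315), and the other items sit at the same pixels as at the start. Handing in.

```bash
python3 -c "
from plant import *
print(close_job())"
```

```text
the job is handed in; nothing more can be done
None
```

The tray of the burn-in tester is out by about 30 mm, and the ejector tool is back down flat on the pad. I handed the job in at about 19.4 s of the 67 s allowed; no verdict is reported.

- **Finding the slot:** I tapped along the hidden face in 6 mm steps. The rod hit the face at y = -35 and -29 mm and went in freely at -22 and -16 mm. I took the slot's middle as y ≈ -19 mm of the tester.
- **Pushing the tray:** The rod met about 2–3 N. The tray front stood about 30 mm out by the scene image and about 32 mm by the rod depth, a small disagreement well above 25 mm. I then drew the rod straight out.
- **Putting the tool back:** The tool lies about 15 mm further along its rod direction than where it started, wholly on the pad. I released it on contact.
- **Last checks:** The final pictures show the tray still out, the tool flat and the gripper clear of everything. The bystanders look to be where they were, by eye only; I did not measure them. The largest contact force reported was about 10 N.

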